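# Get the petri dishes out from behind the bottles

## Task

The petri dishes to be weighed stand at the back of a rack, behind two reagent bottles. Stand both bottles in the empty spill tray, set the petri dishes upright in the middle of the balance pan, and only then put each bottle back upright on the very pad it came from. Tip nothing over and leave everything in the other rack alone.

Things in the scene. Friction and masses are not known exactly. Their poses are not given: they have to be found in the camera images.
- rack: Fixed open aluminium lane holding the bottles and the petri dishes. Origin at bench height under the middle of its 3 round dark pads (64 mm across); x along the lane, away from the robot; z up. Pad centres x = -66 (front), 0, +66 mm (back), y = 0. Floor 4 mm above bench; side walls 5 mm thick, 75 mm apart, 30 mm high; ends x = -106, +142 mm with 12 mm high lips.
- other_rack: The rack to leave alone: of the same make and size, same origin and axes, beside the first (either may be the left one). It holds the beaker, the small amber vial and the round tin.
- large_bottle: The larger reagent bottle: pale contents, round, 60 mm across, 110 mm tall, with sloping shoulders and a 36 mm wide screw cap from 92 mm up. Straight sides up to about 60 mm. Origin at the centre of its underside, z up. Stands on the front or the middle pad of its rack; 0.15 to 0.31 kg.
- small_bottle: The smaller reagent bottle: pink contents, round, 52 mm across, 98 mm tall, with a 32 mm wide screw cap from 82 mm up. Straight sides up to about 52 mm. Origin at the centre of its underside, z up. Stands on whichever of the front and middle pads the larger bottle leaves; 0.11 to 0.22 kg.
- petri_dishes: Two stacked petri dishes, one rigid piece: a flat cream disc 59 mm across and 31 mm tall. Origin at the centre of its underside, z up. Stands on the back pad behind the two bottles, 5 to 12 mm from the nearer one; about 0.045 kg.
- tray: The side area: a shallow white spill tray, fixed, 120 mm (its x) by 220 mm (its y) outside, walls 4 mm thick and 14 mm high, floor 4 mm thick. Origin at the centre of its underside, z up. Empty at the start; takes both bottles side by side along its y. On the robot's right, either side of the balance.
- pan (a point): Centre of the upper surface of the balance's round steel pan (100 mm across), 52 mm above the bench; z up. The balance is a fixed white box 120 mm deep, 160 mm wide and 42 mm high; the pan lies 24 mm right of its middle, the display left of it. A tall monitor stands on the bench beyond: its near edge is at world x = 0.59, y = -0.20 m, 180 to 490 mm above the bench; keep the arm on this side of it.
- beaker: Bystander: clear glass beaker, 61 mm across, 76 mm tall, in the other rack. Origin at the centre of its underside.
- vial: Bystander: small amber screw-cap vial, 23 mm across, 45 mm tall, in the other rack. Origin at the centre of its underside.
- tin: Bystander: round grey lidded tin, 61 mm across, 32 mm tall, on the back pad of the other rack; much the size of the petri dishes but not wanted. Origin at the centre of its underside.
Mind the look-alikes: they are no part of the job. Leave any black or green look-alike of the petri_dishes alone.

How it is judged:
On the way, in this order (a step that is already met when the one before it is completed fails the run):
1. both bottles stand released in the spill tray, the petri dishes still in the rack (x of large_bottle in the frame of tray between -0.05 and 0.05 m and y of large_bottle in the frame of tray between -0.1 and 0.1 m and z of large_bottle in the frame of tray between -0.002 and 0.01 m and angle between each of large_bottle, small_bottle's own z axis and vertical below 0.1 rad and linear speed of each of large_bottle, small_bottle below 0.03 m/s and contact force between each of large_bottle, small_bottle and the fingers below 0.1 N and x of small_bottle in the frame of tray between -0.05 and 0.05 m and y of small_bottle in the frame of tray between -0.1 and 0.1 m and z of small_bottle in the frame of tray between -0.002 and 0.01 m and distance of petri_dishes from where it was at the start of the episode below 0.03 m), for 0.2 s.
2. the petri dishes stand released in the middle of the balance pan, both bottles still in the tray (horizontal distance between petri_dishes and pan below 0.015 m and z of petri_dishes in the frame of pan between -0.004 and 0.005 m and angle between each of petri_dishes, large_bottle, small_bottle's own z axis and vertical below 0.1 rad and linear speed of each of petri_dishes, large_bottle, small_bottle below 0.03 m/s and contact force between each of petri_dishes, large_bottle, small_bottle and the fingers below 0.1 N and x of large_bottle in the frame of tray between -0.05 and 0.05 m and y of large_bottle in the frame of tray between -0.1 and 0.1 m and z of large_bottle in the frame of tray between -0.002 and 0.01 m and x of small_bottle in the frame of tray between -0.05 and 0.05 m and y of small_bottle in the frame of tray between -0.1 and 0.1 m and z of small_bottle in the frame of tray between -0.002 and 0.01 m), for 0.2 s.
At the end, for the whole second after the job is handed in: The petri dishes stand upright, released and at rest on the balance pan, within 15 mm of its centre; both bottles stand upright, released and at rest in their rack, each within 15 mm of where it stood at the start; beaker, vial and tin are within 20 mm of where they were (horizontal distance between petri_dishes and pan below 0.015 m and z of petri_dishes in the frame of pan between -0.004 and 0.005 m and angle between each of petri_dishes, large_bottle, small_bottle's own z axis and vertical below 0.1 rad and linear speed of each of petri_dishes, large_bottle, small_bottle below 0.03 m/s and contact force between each of petri_dishes, large_bottle, small_bottle and the fingers below 0.1 N and distance of each of large_bottle, small_bottle from where it was at the start of the episode below 0.015 m and distance of each of beaker, vial, tin from where it was at the start of the episode below 0.02 m); the robot touches nothing.
It fails at once if a bottle, the petri dishes or something in the other rack tipped by more than 35 degrees (angle between any of large_bottle, small_bottle, petri_dishes, beaker, vial, tin's own z axis and vertical above 0.61 rad).
It fails at once if something in the other rack moved by more than 20 mm (distance of any of beaker, vial, tin from where it was at the start of the episode above 0.02 m).
It also fails if it takes over 128 s, if anything falls off the work surface, if the arm or the gripper's body presses on something with over 40 N, if the wrist force passes 120 N, or if a joint passes its speed limit or range.

## Robot

A 7-joint arm with a two-finger parallel gripper is mounted at the origin on a cart in front of the work surface, level with it; the furniture and walls round the work are solid. World frame = base frame: x ahead of the robot, y to its left, z up, the work surface at z = 0. Lengths are in m, angles in rad, forces in N, time in s.
With the tool pointing down it reaches from about 0.4 to 0.85 m from the base axis. Payload 4.5 kg.
Tool frame: the origin (TCP) lies where the fingers leave the gripper's body, on its centre line; the fingertips stand 64 mm ahead of it and the grasp point (between the pads) lies 45 mm ahead of it; z points along the fingers, y is the direction in which the jaws open and shut (so a half turn about z gives the same grasp; the last joint's range is limited). The gripper opens to 88 mm and grips with 3 to 60 N. Pads are 18 mm wide; open, the fingers measure 123 mm over their backs; the gripper's body (75 mm by 187 mm) begins 45 mm behind the grasp point.
Start: joints at [-1.132, 0.689, -0.195, 1.565, 0.157, 0.902, -0.215], TCP at [0.246, 0.575, 0.303] pointing down, gripper open.
Joint ranges: [-3.01, 3.01], [-0.46, 2.08], [-1.47, 1.51], [0.13, 2.56], [-1, 4.14], [0.04, 2.09], [-2.66, 2.66]. Speed limits (rad/s): [2.57, 2.57, 3.14, 3.14, 3.14, 3.14, 3.14].

## Interface

Orientations are given as a unit quaternion [x, y, z, w].
In Python, from plant import monitor, snapshot, workorder, finder gives the robot as it stands.
- The arm moves only by the tool carry_out, never from a script. Its argument "motion" is one flat list of numbers, 6 for each row, row after row: the shift along the tool's x, y, z in cm, then the turn, a rotation vector about the tool's x, y, z in rad. In form: [x, y, z, rx, ry, rz, x, y, z, rx, ry, rz, ...]. A call has 1 to 8 rows; each row shifts and turns the commanded pose from where the row before left it, along the tool's axes as they then stand; what a row does not reach is not made up. A row lasts 1/8 s, in which the tool goes at most 62.5 mm and 10.7 degrees, less where a joint would pass 70% of its speed; a pose out of reach is approached as far as the arm can. A call with a gripper value outside its range is refused whole. "hand" is the finger opening in cm, from 0 to 8.81, set as the call begins (left out, the last holds). The fingers move at their own pace and stop on an object; "grip_force" is the grip in N (left out, the last holds). Time passes only in rows, so rows that do not move let the fingers close. It gives the time, the measured TCP pose, the force and the opening at its end, in the units of the state.
- monitor.get_state(): the state, without advancing time (a new reading comes with each control period).
- snapshot(name): name is "scene" or "top" or "wrist"; returns a dict with "frame" (480x640x3 uint8, red, green, blue), "range_z" (480x640 float32, m along the optical axis (not along the pixel's ray), 0 where there is no reading), "fx", "fy", "cx", "cy" (pixels), "D" ([k1, k2, p1, p2, k3] as OpenCV has them; the pictures are not rectified), "rvec" (rotation vector, rad) and "tvec" (3), from world to camera coordinates, as OpenCV has them; the wrist camera has in their place "hand_eye" (4x4, takes a point from camera to tool coordinates, whose origin is the TCP and whose axes are the flange's). Camera axes: x right, y down, z forward; pixel columns grow to the right and rows downward; lengths in m; the calibration is good to about 2 mm. A picture is of the moment at which its call begins: read the wrist's pose just before it.
- workorder.finish_job(): hands the job in, once; it reports no verdict.
Trained networks look in a picture, given as the dict that the camera call returned (one of the last four; its "shot" number tells which), for a name from the list of things; names that differ only in an ending like _2 or _b are one class to them, and where a whole thing is asked for, a point or a joint stands for the part that bears it (a point fixed in the world has none). Each returns a list of dicts, best first, with "p" (0 to 1); they miss things now and then, are a little off and sometimes report something else, mostly with a low value. They report only what shows in the picture. A call takes as long as a camera call. They do not tell look-alikes from the thing itself.
- finder.masks_of(picture, thing): "pixels" (480x640 bool, what is visible of it) and "extent" ([left, top, right, bottom] in pixels, round what is visible of it).
The state is a dict: "clock": time; "q": joint angles; "qd": joint speeds; "joint_torque": joint torques, N m; "tool_pos": TCP position; "eef_rot": TCP orientation; "contact_force": force on the tool from outside, world axes, zero at the start; "moment": the same for the moment, N m; "opening": opening from 0.0 (shut) to 1.0 (fully open).
Only numpy, scipy, OpenCV 4.12 (cv2) and the standard library are available. Lean on these libraries where they do the work, as an engineer would, in place of code of your own. Each camera call takes 0.05 s, during which the arm holds its last target. There are 200 camera calls.

## Working session

There is one attempt and no reset: what is moved stays moved. The work goes in short steps, Python scripts to look and compute and a tool call to move; the robot and the scene stay as the last step left them, time stands still between calls to the robot, and variables do not carry over. Pictures are saved under pics/ and viewed, about 12 in all and at most 16, crops included, and the job is handed in when it is done.

Besides the shell and the picture viewer there is one more tool, called after "Request:" by a JSON object that holds its "op" and its "data". carry_out: Moves the arm, as the interface text tells. Its arguments: {"type":"object","properties":{"motion":{"type":"array"},"hand":{"type":"number"},"grip_force":{"type":"number"}},"required":["motion"]}

```bash
mkdir -p pics; cat > h.py <<'E'
import numpy as np, cv2
from plant import monitor, snapshot, workorder, finder
from scipy.spatial.transform import Rotation as R
def cam(p, st=None):
    """camera->world R,t"""
    if 'rvec' in p:
        Rm=cv2.Rodrigues(np.array(p['rvec'],float))[0]; return Rm.T, -Rm.T@np.array(p['tvec'],float).ravel()
    H=np.array(p['hand_eye']); T=np.eye(4); T[:3,:3]=R.from_quat(st['eef_rot']).as_matrix(); T[:3,3]=st['tool_pos']
    M=T@H; return M[:3,:3],M[:3,3]
def cloud(p, st=None):
    """480x640x3 world points, nan where none"""
    v,u=np.mgrid[0:480,0:640].astype(np.float32)
    K=np.array([[p['fx'],0,p['cx']],[0,p['fy'],p['cy']],[0,0,1]],float)
    n=cv2.undistortPoints(np.stack([u.ravel(),v.ravel()],1)[:,None],K,np.array(p['D'],float)).reshape(480,640,2)
    z=p['range_z'].astype(float); z[z==0]=np.nan
    c=np.dstack([n[...,0]*z,n[...,1]*z,z]); Rm,t=cam(p,st); return c@Rm.T+t
def save(p,name): cv2.imwrite('pics/'+name,p['frame'][...,::-1])
E
python3 - <<'E'
from h import *
s=monitor.get_state(); print(s)
for n in ('scene','top'):
    p=snapshot(n); save(p,n+'0.png'); C=cloud(p)
    np.savez('/tmp/'+n+'0.npz',C=C,f=p['frame'])
    for th in ('large_bottle','small_bottle','petri_dishes','tray','rack','other_rack','pan','beaker','vial','tin'):
        for d in finder.masks_of(p,th)[:3]:
            q=C[d['pixels']]; q=q[~np.isnan(q[:,0])]
            if len(q): print(n,th,round(d['p'],2),np.round(d['extent']),'med',np.round(np.median(q,0),3),'lo',np.round(np.percentile(q,2,0),3),'hi',np.round(np.percentile(q,98,0),3))
E
```

```text
{'clock': 0.0, 'q': array([-1.13221832,  0.69002162, -0.194511  ,  1.56637124,  0.15729649,
        0.90248895, -0.21514007]), 'qd': array([ 6.16288722e-04,  1.36831889e-03, -1.28441928e-03,  1.25457457e-03,
        1.32149059e-03,  1.14023461e-04, -2.03658615e-06]), 'joint_torque': array([ 1.45668822e-03, -5.27547777e+01, -1.26619700e+00, -1.53417921e+01,
       -5.25554863e-02,  6.52486458e-03,  1.65541251e-04]), 'tool_pos': array([0.24596459, 0.57399044, 0.3018791 ]), 'eef_rot': array([ 2.00988891e-01,  9.79593061e-01, -9.40541859e-04, -1.25116403e-04]), 'contact_force': array([-0.05670729, -0.53090616,  0.3657493 ]), 'moment': array([0.00033524, 0.01895183, 0.02018791]), 'opening': 1.0001328132637837}
scene large_bottle 0.65 [241. 207. 265. 248.] med [0.54  0.101 0.068] lo [0.52  0.088 0.017] hi [0.57  0.123 0.114]
scene small_bottle 0.75 [218. 218. 243. 257.] med [0.476 0.099 0.06 ] lo [0.458 0.089 0.015] hi [0.503 0.123 0.101]
scene petri_dishes 0.66 [265. 222. 284. 238.] med [0.61  0.114 0.033] lo [0.59  0.094 0.011] hi [0.639 0.145 0.036]
scene petri_dishes 0.66 [238. 203. 26
[... 1870 characters left out ...]
 0.452  0.074 -0.001] hi [0.689 0.165 0.033]
top other_rack 0.83 [160. 208. 208. 310.] med [0.559 0.278 0.006] lo [ 0.455  0.237 -0.001] hi [0.696 0.331 0.033]
top pan 0.7 [430. 260. 503. 319.] med [ 0.516 -0.379  0.045] lo [ 0.459 -0.459  0.026] hi [ 0.574 -0.306  0.056]
top beaker 0.56 [159. 253. 198. 281.] med [0.558 0.297 0.024] lo [0.529 0.259 0.001] hi [0.584 0.317 0.081]
top beaker 0.53 [171. 225. 200. 254.] med [0.622 0.281 0.035] lo [0.595 0.255 0.004] hi [0.65  0.313 0.04 ]
top tin 0.84 [170. 225. 200. 252.] med [0.622 0.281 0.035] lo [0.595 0.255 0.008] hi [0.65  0.311 0.04 ]
top tin 0.5 [160. 207. 208. 316.] med [0.575 0.281 0.006] lo [ 0.454  0.238 -0.001] hi [0.696 0.331 0.034]
```

```bash
python3 - <<'E'
from h import *
for n in ('scene','top'):
    d=np.load(f'/tmp/{n}0.npz'); C=d['C']; x,y,z=np.moveaxis(C,2,0)
    def box(a,b,c,e,z0,z1): return (x>a)&(x<b)&(y>c)&(y<e)&(z>z0)&(z<z1)
    for nm,m in (('large cap',box(.51,.6,.06,.16,.107,.125)),('small cap',box(.44,.52,.06,.16,.094,.107)),('petri',box(.585,.67,.075,.16,.03,.045)),('pan',box(.43,.59,-.48,-.28,.049,.058))):
        q=C[m]; 
        if len(q)<5: print(n,nm,len(q)); continue
        (cx,cy),r=cv2.minEnclosingCircle(q[:,:2].astype(np.float32)); print(n,nm,len(q),'mean',q.mean(0).round(4),'circ',round(cx,4),round(cy,4),round(r,4))
    for nm,m in (('rackwall',box(.43,.72,.05,.18,.026,.034)),('tray rim',box(.42,.6,-.25,.01,.011,.018)),('balance',box(.42,.62,-.52,-.28,.038,.047))):
        q=C[m][:,:2].astype(np.float32); print(n,nm,len(q),cv2.minAreaRect(q))
a=np.hstack([cv2.imread('pics/scene0.png')[170:450,160:480],cv2.imread('pics/top0.png')[130:410,150:540]])
cv2.imwrite('pics/v1.png',cv2.resize(a,(800,int(800*280/a.shape[1])),interpolation=cv2.INTER_CUBIC))
E
```

```text
scene large cap 99 mean [0.5469 0.1157 0.1122] circ 0.5465 0.1195 0.0198
scene small cap 86 mean [0.4797 0.112  0.0995] circ 0.479 0.1154 0.0169
scene petri 227 mean [0.6177 0.1197 0.0336] circ 0.6233 0.1123 0.0468
scene pan 1929 mean [ 0.5116 -0.4107  0.0511] circ 0.512 -0.4086 0.0511
scene rackwall 509 ((0.5697187185287476, 0.11752675473690033), (0.2481013387441635, 0.09016398340463638), 4.052460670471191)
scene tray rim 443 ((0.5056084990501404, -0.11904668807983398), (0.2246328443288803, 0.12103018164634705), 88.80595397949219)
scene balance 2360 ((0.513515830039978, -0.3856213688850403), (0.16173909604549408, 0.11940265446901321), 88.09381866455078)
top large cap 196 mean [0.5488 0.1191 0.1133] circ 0.5485 0.1192 0.0179
top small cap 138 mean [0.4823 0.1153 0.1014] circ 0.4816 0.1157 0.0152
top petri 514 mean [0.6189 0.1211 0.0346] circ 0.6249 0.1207 0.0548
top pan 1249 mean [ 0.5149 -0.4081  0.0525] circ 0.5258 -0.3862 0.0748
top rackwall 623 ((0.5698056817054749, 0.11961634457111359), (0.24685347080230713, 0.08603090792894363), 4.289397239685059)
top tray rim 417 ((0.5064993500709534, -0.11897069960832596), (0.22020117938518524, 0.1199456974864006), 89.1806411743164)
top balance 1804 ((0.5163092017173767, -0.3841918110847473), (0.15833090245723724, 0.1198766827583313), 88.07646942138672)
```

View pics/v1.png

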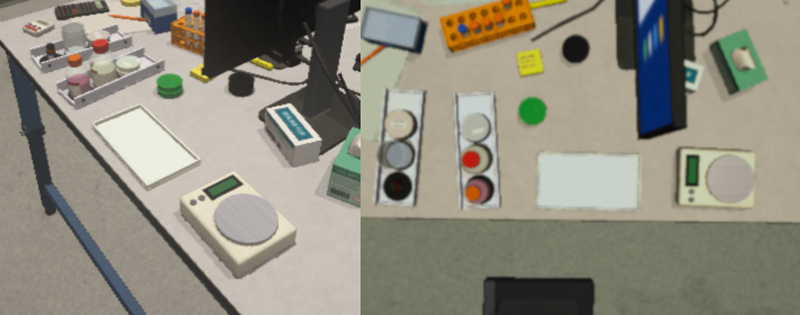

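The right rack (top-view crop) holds the two bottles, orange cap in front and red cap behind, with the disc at the back. The tray is at crop (588,180) and the pan at (730,178). The left rack holds the beaker and the other bystanders. I'll grip the bottles by their caps, with the jaws across the lane.

Request:
{"op": "carry_out", "data": {"motion": [0,0,0,0,0,-0.135,0,0,0,0,0,-0.135,0,0,0,0,0,-0.135,-2.35,-4.58,0,0,0,0,-2.35,-4.58,0,0,0,0,-2.35,-4.58,0,0,0,0,-2.35,-4.58,0,0,0,0,-2.35,-4.58,0,0,0,0], "hand": 6.0, "grip_force": 20}}

```text
clock: 2.1
tool_pos: [0.3645, 0.3441, 0.3029]
eef_rot: [-0.0, 1.0, 0.0, 0.0]
contact_force: [1.3, -0.1, 0.2]
opening: 0.681
```

Request:
{"op": "carry_out", "data": {"motion": [-2.35,-4.58,0,0,0,0,-2.35,-4.58,0,0,0,0,-2.35,-4.58,0,0,0,0,-2.35,-4.58,0,0,0,0,-2.35,-4.58,0,0,0,0,0,0,0,0,0,0,0,0,0,0,0,0]}}

```text
clock: 2.98
tool_pos: [0.4811, 0.1171, 0.3028]
eef_rot: [-0.0, 1.0, 0.0, 0.0]
contact_force: [-1.4, -0.0, 0.2]
opening: 0.686
```

```bash
python3 - <<'E'
from h import *
s=monitor.get_state(); print(s['clock'],s['q'].round(3),s['tool_pos'].round(4),R.from_quat(s['eef_rot']).as_matrix().round(3).tolist())
p=snapshot('wrist'); save(p,'w1.png'); C=cloud(p,s); x,y,z=np.moveaxis(C,2,0)
for nm,(a,b,c,e,z0,z1) in dict(large=(.51,.6,.06,.16,.107,.125),small=(.44,.52,.06,.16,.094,.107),petri=(.585,.67,.075,.16,.031,.045)).items():
    q=C[(x>a)&(x<b)&(y>c)&(y<e)&(z>z0)&(z<z1)]
    if len(q): print(nm,len(q),q.mean(0).round(4),cv2.minEnclosingCircle(q[:,:2].astype(np.float32)))
E
```

```text
2.975 [-0.088  0.538 -0.378  1.943  0.292  0.713  0.931] [0.4811 0.1171 0.3028] [[-1.0, -0.0, 0.0], [-0.0, 1.0, 0.001], [-0.0, 0.001, -1.0]]
large 1174 [0.5474 0.1208 0.1115] ((0.5486719608306885, 0.1208791732788086), 0.018167056143283844)
small 947 [0.4812 0.1174 0.0996] ((0.4818856120109558, 0.11744926869869232), 0.015493933111429214)
petri 1160 [0.6198 0.1258 0.0329] ((0.6180648803710938, 0.12491730600595474), 0.029718665406107903)
```

View pics/w1.png

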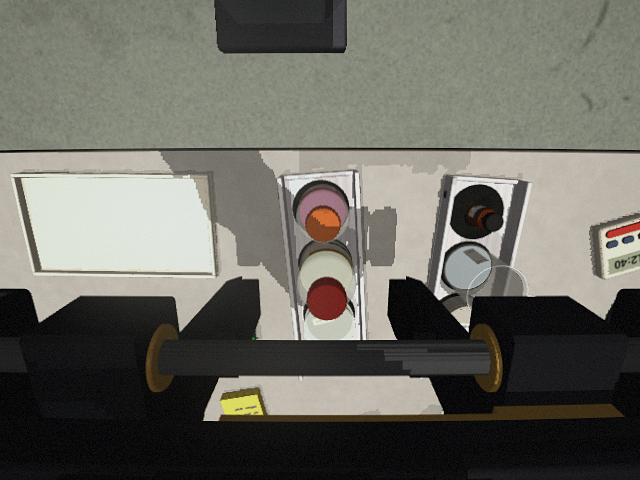

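The wrist view shows the orange cap at (322,222) centred between the fingers, the red cap at (327,298), and the disc behind it. It agrees with the top camera to about 2 mm. I'll lower onto the small cap and grip.

Request:
{"op": "carry_out", "data": {"motion": [0,0,4,0,0,0,0,0,4,0,0,0,0,0,4,0,0,0,0,0,2,0,0,0,0,0,1.1,0,0,0,0,0,0,0,0,0]}}

```text
clock: 3.78
tool_pos: [0.4809, 0.1176, 0.1516]
eef_rot: [-0.001, 1.0, 0.0, -0.0]
contact_force: [0.1, 0.5, -0.5]
opening: 0.68
```

Request:
{"op": "carry_out", "data": {"motion": [0,0,0,0,0,0,0,0,0,0,0,0,0,0,0,0,0,0,0,0,0,0,0,0,0,0,0,0,0,0,0,0,0,0,0,0], "hand": 2.0, "grip_force": 20}}

```text
clock: 4.53
tool_pos: [0.4815, 0.1166, 0.1521]
eef_rot: [-0.0, 1.0, 0.0, 0.0]
contact_force: [-1.1, -1.0, 6.4]
opening: 0.334
```

Request:
{"op": "carry_out", "data": {"motion": [0,0,-0.5,0,0,0,0,0,-1,0,0,0,0,0,-1.5,0,0,0,0,0,0,0,0,0,0,0,0,0,0,0]}}

```text
clock: 5.15
tool_pos: [0.4811, 0.1164, 0.1816]
eef_rot: [-0.0, 1.0, 0.0, -0.0]
contact_force: [-0.6, 0.4, -0.6]
opening: 0.338
```

```bash
python3 - <<'E'
from h import *
s=monitor.get_state(); print(s['opening'],s['contact_force'],s['tool_pos'])
p=snapshot('wrist'); save(p,'w2.png'); 
E
```

```text
0.3383503864048968 [-0.61019659  0.37955953 -0.60233179] [0.481111   0.11644875 0.18161023]
```

View pics/w2.png

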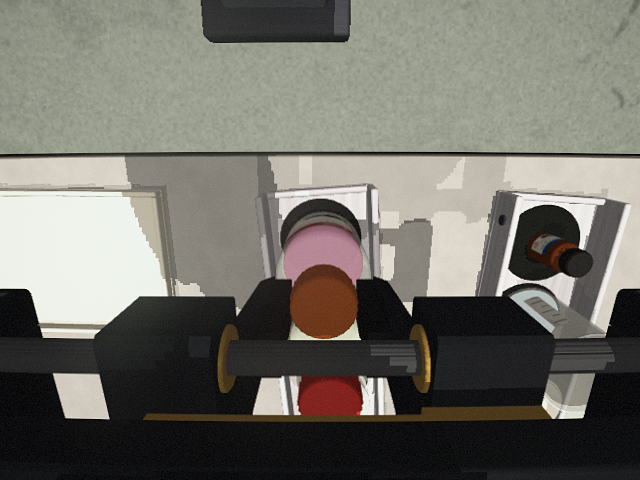

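```bash
python3 - <<'E'
from h import *
s=monitor.get_state(); p=snapshot('wrist'); C=cloud(p,s)
for uv in ((302,323),(302,300),(255,323),(395,330),(215,323)): print(uv,C[uv].round(4))
p=snapshot('scene'); 
for d in finder.masks_of(p,'small_bottle')[:1]:
    q=cloud(p)[d['pixels']]; q=q[~np.isnan(q[:,0])]; print(d['extent'],np.percentile(q,[2,50,98],axis=0).round(3))
E
```

```text
(302, 323) [0.4782 0.1172 0.129 ]
(302, 300) [0.4779 0.1075 0.1296]
(255, 323) [0.4654 0.1172 0.1045]
(395, 330) [0.5415 0.1209 0.1113]
(215, 323) [0.4575 0.1171 0.0505]
[216.0, 207.1, 241.5, 247.7] [[0.457 0.088 0.022]
 [0.472 0.098 0.078]
 [0.503 0.148 0.13 ]]
```

The small bottle is lifted: its cap top now reads z = 0.130, 30 mm up. Next is the far side of the tray.

Request:
{"op": "carry_out", "data": {"motion": [0,0,-2,0,0,0,0,0,-2,0,0,0,-0.42,-4.78,0,0,0,0,-0.42,-4.78,0,0,0,0,-0.42,-4.78,0,0,0,0,-0.42,-4.78,0,0,0,0,-0.42,-4.78,0,0,0,0,-0.42,-4.78,0,0,0,0]}}

```text
clock: 6.35
tool_pos: [0.5063, -0.1717, 0.2213]
eef_rot: [-0.0, 1.0, 0.0, -0.0]
contact_force: [1.2, -0.5, -0.7]
opening: 0.337
```

Request:
{"op": "carry_out", "data": {"motion": [0,0,0,0,0,0,0,0,2.5,0,0,0,0,0,2.5,0,0,0,0,0,1.3,0,0,0,0,0,0.3,0,0,0,0,0,0,0,0,0,0,0,0,0,0,0]}}

```text
clock: 7.22
tool_pos: [0.5069, -0.1702, 0.1564]
eef_rot: [-0.0, 1.0, -0.0, 0.001]
contact_force: [-1.0, 1.0, -1.1]
opening: 0.335
```

Request:
{"op": "carry_out", "data": {"motion": [0,0,0.2,0,0,0,0,0,0.15,0,0,0,0,0,0,0,0,0]}}

```text
clock: 7.6
tool_pos: [0.5065, -0.1703, 0.1523]
eef_rot: [-0.0, 1.0, -0.0, 0.0]
contact_force: [0.5, -0.6, 0.1]
opening: 0.335
```

Request:
{"op": "carry_out", "data": {"motion": [0,0,0,0,0,0,0,0,0,0,0,0,0,0,0,0,0,0,0,0,0,0,0,0,0,0,-3,0,0,0,0,0,-5,0,0,0,0,0,-5,0,0,0], "hand": 6.0}}

```text
clock: 8.48
tool_pos: [0.5062, -0.1702, 0.2834]
eef_rot: [-0.0, 1.0, 0.0, -0.0]
contact_force: [-0.0, -0.8, -0.4]
opening: 0.676
```

Request:
{"op": "carry_out", "data": {"motion": [-0.7,4.84,0,0,0,0,-0.7,4.84,0,0,0,0,-0.7,4.84,0,0,0,0,-0.7,4.84,0,0,0,0,-0.7,4.84,0,0,0,0,-0.7,4.84,0,0,0,0,0,0,0,0,0,0]}}

```text
clock: 9.35
tool_pos: [0.5482, 0.1258, 0.2825]
eef_rot: [-0.004, 1.0, 0.002, 0.001]
contact_force: [0.4, -0.8, -1.1]
opening: 0.677
```

```bash
python3 - <<'E'
from h import *
s=monitor.get_state(); print(s['tool_pos'].round(4),s['q'].round(2))
p=snapshot('wrist'); C=cloud(p,s); x,y,z=np.moveaxis(C,2,0)
for nm,(a,b,c,e,z0,z1) in dict(large=(.51,.6,.06,.16,.107,.125),petri=(.585,.67,.075,.16,.031,.045),small=(.45,.56,-.22,-.12,.093,.108)).items():
    q=C[(x>a)&(x<b)&(y>c)&(y<e)&(z>z0)&(z<z1)]
    if len(q): print(nm,len(q),q.mean(0).round(4),cv2.minEnclosingCircle(q[:,:2].astype(np.float32)))
p=snapshot('top'); save(p,'t2.png'); C=cloud(p); x,y,z=np.moveaxis(C,2,0); q=C[(x>.45)&(x<.56)&(y>-.22)&(y<-.12)&(z>.093)&(z<.108)]; print(q.mean(0),len(q))
E
```

```text
[0.5482 0.1258 0.2825] [-0.05  0.65 -0.42  1.77  0.36  0.79  0.93]
large 1575 [0.5479 0.1208 0.1117] ((0.5486458539962769, 0.12086779624223709), 0.01785995066165924)
petri 2303 [0.6182 0.125  0.0329] ((0.6182145476341248, 0.12478787451982498), 0.029812859371304512)
[ 0.5070028  -0.17028463  0.10153423] 146
```

Request:
{"op": "carry_out", "data": {"motion": [0,0,0,0,0,0,0,0,3.5,0,0,0,0,0,3.5,0,0,0,0,0,0,0,0,0]}}

```text
clock: 9.95
tool_pos: [0.5471, 0.118, 0.2103]
eef_rot: [0.001, 1.0, -0.001, -0.003]
contact_force: [-0.9, -0.3, 0.3]
opening: 0.682
```

Request:
{"op": "carry_out", "data": {"motion": [-0.05,0.1,3,0,0,0,0,0,1.7,0,0,0,0,0,0,0,0,0,0,0,0,0,0,0]}}

```text
clock: 10.45
tool_pos: [0.5495, 0.1212, 0.1662]
eef_rot: [0.0, 1.0, 0.0, 0.001]
contact_force: [0.5, -0.1, 0.6]
opening: 0.679
```

Request:
{"op": "carry_out", "data": {"motion": [0,0,0,0,0,0,0,0,0,0,0,0,0,0,0,0,0,0,0,0,0,0,0,0,0,0,0,0,0,0,0,0,0,0,0,0], "hand": 2.4, "grip_force": 25}}

```text
clock: 11.2
tool_pos: [0.5492, 0.1211, 0.1655]
eef_rot: [-0.0, 1.0, 0.0, 0.0]
contact_force: [0.6, -1.1, 5.1]
opening: 0.392
```

Request:
{"op": "carry_out", "data": {"motion": [0,0,-0.5,0,0,0,0,0,-1.5,0,0,0,0,0,-2.5,0,0,0,0,0,-2.5,0,0,0,0,0,0,0,0,0]}}

```text
clock: 11.82
tool_pos: [0.5499, 0.1216, 0.2372]
eef_rot: [-0.0, 1.0, 0.001, 0.002]
contact_force: [0.5, -0.3, -2.4]
opening: 0.39
```

```bash
python3 - <<'E'
from h import *
s=monitor.get_state(); p=snapshot('wrist'); C=cloud(p,s); print(s['tool_pos'],s['contact_force']); save(p,'w3.png')
x,y,z=np.moveaxis(C,2,0); q=C[(abs(x-s['tool_pos'][0])<.03)&(abs(y-s['tool_pos'][1])<.012)&(z>.1)&(z<.2)]; print(np.percentile(q,[5,50,95],axis=0).round(4))
E
```

```text
[0.5499219  0.12164539 0.23721655] [ 0.45045553 -0.31165185 -2.44600496]
[[0.5229 0.111  0.1284]
 [0.5375 0.1217 0.1825]
 [0.562  0.1324 0.1843]]
```

View pics/w3.png

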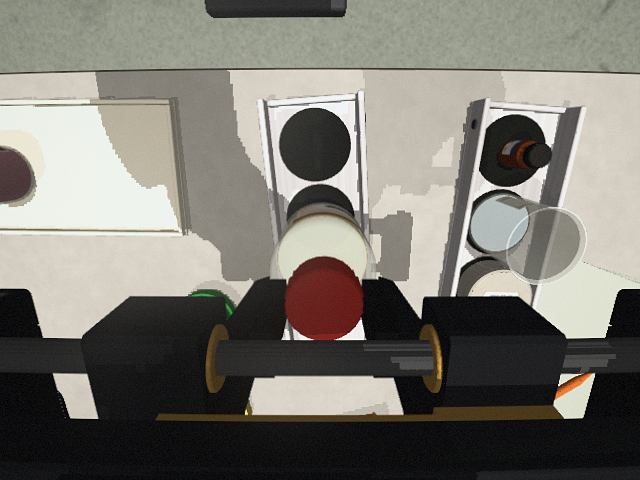

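The large bottle is lifted (red cap at (324,298)) and both vacated pads are visible. I'll carry it to the near side of the tray.

Request:
{"op": "carry_out", "data": {"motion": [1.06,-4.74,0,0,0,0,1.06,-4.74,0,0,0,0,1.06,-4.74,0,0,0,0,1.06,-4.74,0,0,0,0,0,0,0,0,0,0,0,0,3,0,0,0,0,0,2.5,0,0,0,0,0,0,0,0,0]}}

```text
clock: 12.88
tool_pos: [0.5053, -0.0674, 0.1783]
eef_rot: [-0.001, 1.0, 0.0, -0.002]
contact_force: [-0.8, 0.1, -2.5]
opening: 0.394
```

Request:
{"op": "carry_out", "data": {"motion": [0,0,0.9,0,0,0,0,0,0.4,0,0,0,0,0,0,0,0,0,0,0,0,0,0,0]}}

```text
clock: 13.38
tool_pos: [0.5068, -0.0684, 0.1675]
eef_rot: [-0.0, 1.0, 0.0, 0.0]
contact_force: [1.3, -0.2, -2.3]
opening: 0.391
```

Request:
{"op": "carry_out", "data": {"motion": [0,0,0.2,0,0,0,0,0,0,0,0,0,0,0,0,0,0,0]}}

```text
clock: 13.75
tool_pos: [0.5068, -0.0685, 0.1656]
eef_rot: [-0.0, 1.0, -0.0, 0.0]
contact_force: [-1.1, -0.4, 4.0]
opening: 0.391
```

Request:
{"op": "carry_out", "data": {"motion": [0,0,0,0,0,0,0,0,0,0,0,0,0,0,0,0,0,0,0,0,0,0,0,0,0,0,-3,0,0,0,0,0,-5,0,0,0,0,0,-5,0,0,0], "hand": 6.0}}

```text
clock: 14.62
tool_pos: [0.5062, -0.0684, 0.2964]
eef_rot: [-0.0, 1.0, 0.0, -0.001]
contact_force: [0.3, -1.1, 0.4]
opening: 0.68
```

```bash
python3 - <<'E'
from h import *
p=snapshot('top'); C=cloud(p); x,y,z=np.moveaxis(C,2,0); T=np.array([.5065,-.119])
for nm,(a,b,c,e,z0,z1) in dict(large=(.45,.56,-.12,-.01,.105,.125),petri=(.585,.67,.075,.16,.031,.045),small=(.45,.56,-.22,-.12,.093,.108)).items():
    q=C[(x>a)&(x<b)&(y>c)&(y<e)&(z>z0)&(z<z1)]
    if len(q): print(nm,len(q),q.mean(0).round(4),(q.mean(0)[:2]-T).round(3))
s=monitor.get_state(); print(s['clock'],s['tool_pos'].round(4),s['q'].round(2))
E
```

```text
petri 469 [0.6186 0.1216 0.0348] [0.112 0.241]
14.675 [ 0.509  -0.068   0.3022] [ 0.35  0.57 -0.49  1.9   0.38  0.75  1.22]
```

Request:
{"op": "carry_out", "data": {"motion": [-2.72,4.78,0,0,0,0,-2.72,4.78,0,0,0,0,-2.72,4.78,0,0,0,0,-2.72,4.78,0,0,0,0,0,0,0,0,0,0.167,0,0,0,0,0,0.167,0,0,0,0,0,0.167,0,0,0,0,0,0.167], "hand": 8.8}}

```text
clock: 15.68
tool_pos: [0.6151, 0.1228, 0.2947]
eef_rot: [0.33, 0.944, -0.0, -0.0]
contact_force: [0.4, 0.8, 0.0]
opening: 0.995
```

Request:
{"op": "carry_out", "data": {"motion": [0,0,0,0,0,0.167,0,0,0,0,0,0.167,0,0,0,0,0,0.167,0,0,0,0,0,0.167,0,0,0,0,0,0.167,0,0,0,0,0,0,0,0,0,0,0,0]}}

```text
clock: 16.55
tool_pos: [0.6152, 0.1228, 0.295]
eef_rot: [0.682, 0.732, -0.0, -0.0]
contact_force: [0.3, -0.3, -0.3]
opening: 0.998
```

```bash
python3 - <<'E'
from h import *
T=np.array([.5065,-.119])
s=monitor.get_state(); print(s['clock'],s['tool_pos'].round(4),s['q'].round(2),R.from_quat(s['eef_rot']).as_matrix().round(3).tolist())
pw=snapshot('wrist'); save(pw,'w4.png'); p=snapshot('top'); save(p,'t4.png')
for n,P,st in (('w',pw,s),('t',p,None)):
  C=cloud(P,st); x,y,z=np.moveaxis(C,2,0)
  for nm,(a,b,c,e,z0,z1) in dict(large=(.45,.56,-.12,-.01,.105,.125),petri=(.585,.66,.09,.155,.032,.045),small=(.45,.56,-.22,-.12,.093,.108)).items():
    q=C[(x>a)&(x<b)&(y>c)&(y<e)&(z>z0)&(z<z1)]
    if len(q): print(n,nm,len(q),q.mean(0).round(4),(q.mean(0)[:2]-T).round(3),cv2.minEnclosingCircle(q[:,:2].astype(np.float32)))
a=cv2.resize(cv2.imread('pics/t4.png')[190:330,150:520],(800,303)); b=cv2.resize(cv2.imread('pics/w4.png'),(396,297)); c=np.zeros((600,800,3),np.uint8); c[:303]=a; c[303:,:396]=b; cv2.imwrite('pics/v4.png',c)
E
```

```text
16.55 [0.6152 0.1228 0.295 ] [-0.26  0.7  -0.02  1.57  0.02  0.87 -0.22] [[-0.071, 0.997, -0.0], [0.997, 0.071, -0.0], [-0.0, -0.0, -1.0]]
w large 716 [ 0.5077 -0.0613  0.1108] [0.001 0.058] ((0.507192850112915, -0.06786473840475082), 0.018293792381882668)
w petri 2278 [0.6184 0.126  0.033 ] [0.112 0.245] ((0.6187448501586914, 0.1254616230726242), 0.029628995805978775)
t large 197 [ 0.5066 -0.0701  0.1135] [0.    0.049] ((0.5065956711769104, -0.06994722038507462), 0.017630888149142265)
t petri 307 [0.6189 0.1162 0.0353] [0.112 0.235] ((0.6185128092765808, 0.12266748398542404), 0.02948237769305706)
t small 147 [ 0.507  -0.1699  0.1015] [ 0.001 -0.051] ((0.5071828365325928, -0.17007911205291748), 0.015408982522785664)
```

View pics/v4.png

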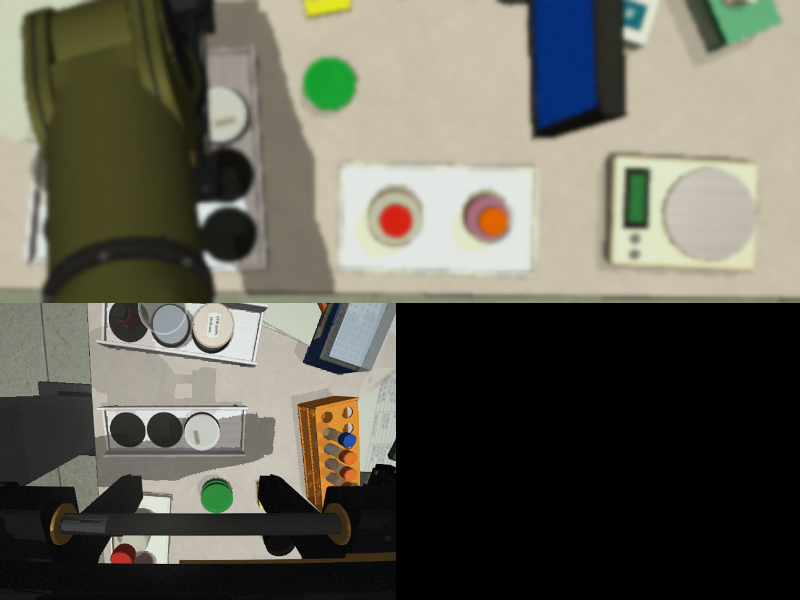

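Both bottles stand upright in the tray (red at (395,220), orange at (492,220)). The disc is alone on the back pad, within the span of the jaws, which now lie along the lane. I'll lower onto it.

Request:
{"op": "carry_out", "data": {"motion": [0,0.34,5,0,0,0,0,0,5,0,0,0,0,0,5,0,0,0,0,0,3,0,0,0,0,0,0,0,0,0,0,0,0,0,0,0]}}

```text
clock: 17.4
tool_pos: [0.6197, 0.1232, 0.1165]
eef_rot: [0.683, 0.731, 0.001, 0.001]
contact_force: [-0.6, 0.1, -0.1]
opening: 0.994
```

Request:
{"op": "carry_out", "data": {"motion": [0,0,2.5,0,0,0,0,0,1.6,0,0,0,0,0,0,0,0,0,0,0,0,0,0,0]}}

```text
clock: 17.9
tool_pos: [0.6193, 0.1232, 0.0751]
eef_rot: [0.683, 0.731, 0.001, 0.0]
contact_force: [0.5, -0.3, 0.8]
opening: 0.993
```

Request:
{"op": "carry_out", "data": {"motion": [0,0,0,0,0,0,0,0,0,0,0,0,0,0,0,0,0,0,0,0,0,0,0,0,0,0,0,0,0,0], "hand": 5.0, "grip_force": 12}}

```text
clock: 18.52
tool_pos: [0.6188, 0.1231, 0.0744]
eef_rot: [0.683, 0.731, 0.0, 0.0]
contact_force: [-0.8, -0.5, 2.8]
opening: 0.64
```

Request:
{"op": "carry_out", "data": {"motion": [0,0,0,0,0,0,0,0,-0.5,0,0,0,0,0,-2,0,0,0,0,0,-3,0,0,0,0,0,0,0,0,0,0,0,0,0,0,0]}}

```text
clock: 19.27
tool_pos: [0.6185, 0.123, 0.1293]
eef_rot: [0.683, 0.731, 0.0, -0.0]
contact_force: [0.2, 0.2, -2.0]
opening: 0.643
```

```bash
python3 - <<'E'
from h import *
s=monitor.get_state(); print(s['opening'],s['contact_force'],s['tool_pos'].round(4)); p=snapshot('wrist'); save(p,'w5.png'); C=cloud(p,s)
for d in finder.masks_of(p,'petri_dishes')[:3]:
    q=C[d['pixels']]; print(d['p'],d['extent'],np.nanmedian(q,0).round(4))
E
```

```text
0.6428886036857625 [ 0.23657588  0.18194827 -2.04898596] [0.6185 0.123  0.1293]
0.73 [321.2, 375.7, 404.1, 412.4] [0.6512 0.0291 0.0164]
```

View pics/w5.png

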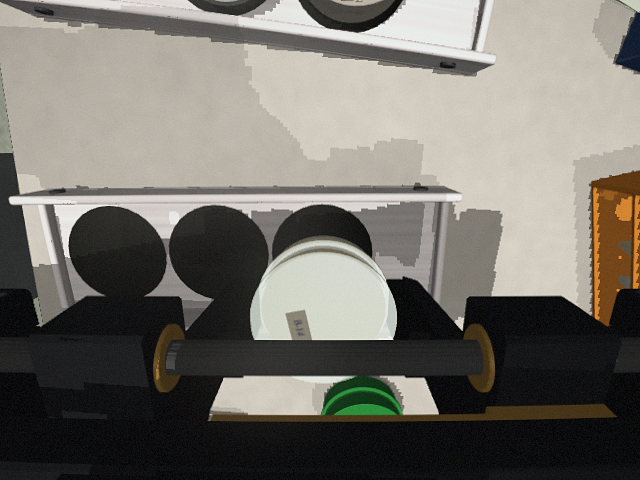

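The cream disc is held between the fingers, about 55 mm up, and the back pad is clear below it. I'll raise it, turn the jaws across and carry it to the balance.

Request:
{"op": "carry_out", "data": {"motion": [0,0,-3.7,0,0,0,0,0,-3.7,0,0,0,0,0,-3.7,0,0,0,0,0,0,0,0,-0.167,0,0,0,0,0,-0.167,0,0,0,0,0,-0.167,0,0,0,0,0,-0.167,0,0,0,0,0,-0.167]}}

```text
clock: 20.38
tool_pos: [0.6182, 0.1228, 0.2391]
eef_rot: [0.325, 0.946, -0.001, -0.001]
contact_force: [-0.3, 0.1, -1.5]
opening: 0.647
```

Request:
{"op": "carry_out", "data": {"motion": [0,0,0,0,0,-0.167,0,0,0,0,0,-0.167,0,0,0,0,0,-0.167,0,0,0,0,0,-0.167,3.45,-4,0,0,0,0,3.45,-4,0,0,0,0,3.45,-4,0,0,0,0,3.45,-4,0,0,0,0]}}

```text
clock: 21.38
tool_pos: [0.4792, -0.0383, 0.2395]
eef_rot: [-0.0, 1.0, 0.0, -0.001]
contact_force: [0.7, -1.3, -0.9]
opening: 0.647
```

Request:
{"op": "carry_out", "data": {"motion": [0,-4.5,0,0,0,0,0,-4.5,0,0,0,0,0,-4.5,0,0,0,0,0,-4.5,0,0,0,0,0,-4.5,0,0,0,0,0,-4.5,0,0,0,0,0,-4.5,0,0,0,0,0,0,0,0,0,0]}}

```text
clock: 22.38
tool_pos: [0.4789, -0.3567, 0.2387]
eef_rot: [0.004, 1.0, -0.001, -0.001]
contact_force: [-0.1, 0.5, -0.6]
opening: 0.646
```

Request:
{"op": "carry_out", "data": {"motion": [-1.8,-2.6,0,0,0,0,-1.8,-2.6,0,0,0,0,0,0,2.5,0,0,0,0,0,2.5,0,0,0,0,0,2.5,0,0,0,0,0,0,0,0,0,0,0,0,0,0,0]}}

```text
clock: 23.25
tool_pos: [0.5174, -0.4034, 0.1657]
eef_rot: [-0.001, 1.0, 0.0, 0.0]
contact_force: [0.3, -0.2, -1.6]
opening: 0.644
```

```bash
python3 - <<'E'
from h import *
s=monitor.get_state(); print(s['clock'],s['tool_pos'].round(4),s['q'].round(2)); p=snapshot('wrist'); save(p,'w6.png'); C=cloud(p,s); x,y,z=np.moveaxis(C,2,0)
q=C[(abs(x-.515)<.08)&(abs(y+.408)<.08)&(z>.048)&(z<.057)]; print('pan',len(q),np.percentile(q,[2,50,98],axis=0).round(4))
q=C[(abs(x-.515)<.08)&(abs(y+.408)<.05)&(z>.1)&(z<.13)]; print('disc',len(q),np.percentile(q,[2,50,98],axis=0).round(4))
E
```

```text
23.25 [ 0.5174 -0.4034  0.1657] [ 0.85  0.94 -0.49  1.56  0.56  0.79  1.69]
pan 10706 [[ 0.4687 -0.4541  0.049 ]
 [ 0.4939 -0.4117  0.0504]
 [ 0.526  -0.3621  0.0517]]
disc 15124 [[ 0.4893 -0.4406  0.1064]
 [ 0.5086 -0.4023  0.1241]
 [ 0.5262 -0.3639  0.1279]]
```

View pics/w6.png

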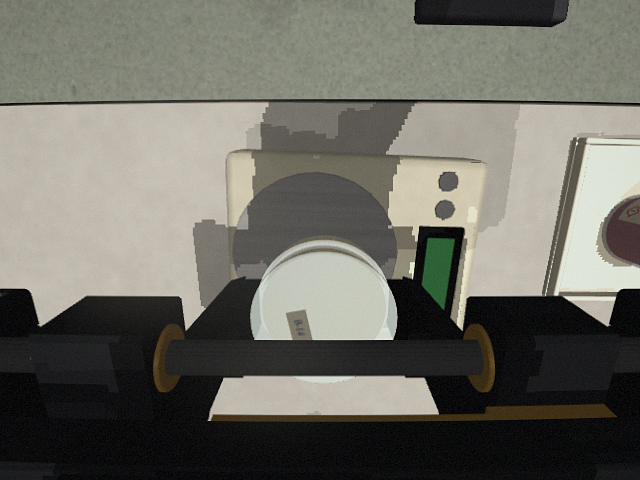

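The disc hangs level over the pan, with its centre about 5 mm left of the pan's middle. I'll correct that and lower it.

Request:
{"op": "carry_out", "data": {"motion": [0.2,-0.4,2,0,0,0,0,0,1.5,0,0,0,0,0,0.4,0,0,0,0,0,0,0,0,0,0,0,0,0,0,0]}}

```text
clock: 23.92
tool_pos: [0.5152, -0.408, 0.1266]
eef_rot: [-0.0, 1.0, -0.0, 0.0]
contact_force: [0.8, 0.2, -0.4]
opening: 0.646
```

Request:
{"op": "carry_out", "data": {"motion": [0,0,0.2,0,0,0,0,0,0.2,0,0,0,0,0,0,0,0,0,0,0,0,0,0,0]}}

```text
clock: 24.42
tool_pos: [0.515, -0.408, 0.1224]
eef_rot: [-0.0, 1.0, -0.0, 0.0]
contact_force: [-0.4, 0.4, 2.7]
opening: 0.642
```

Request:
{"op": "carry_out", "data": {"motion": [0,0,0,0,0,0,0,0,0,0,0,0,0,0,0,0,0,0,0,0,0,0,0,0,0,0,-3,0,0,0,0,0,-5,0,0,0,2,0,-5,0,0,0,2,4,-2,0,0,0], "hand": 8.0}}

```text
clock: 25.42
tool_pos: [0.475, -0.3711, 0.2749]
eef_rot: [0.003, 1.0, -0.002, 0.002]
contact_force: [0.7, 1.1, -0.2]
opening: 0.909
```

Request:
{"op": "carry_out", "data": {"motion": [0,4.5,0,0,0,0,0,4.5,0,0,0,0,0,4.5,0,0,0,0,0,4.5,0,0,0,0,0,4.5,0,0,0,0,0,4.5,0,0,0,0,0,0,0,0,0,0,0,0,0,0,0,0], "hand": 6.0}}

```text
clock: 26.42
tool_pos: [0.4748, -0.0987, 0.2722]
eef_rot: [0.0, 1.0, -0.0, -0.0]
contact_force: [-0.4, -0.6, -0.5]
opening: 0.684
```

```bash
python3 - <<'E'
from h import *
s=monitor.get_state(); print(s['clock'],s['tool_pos'].round(4))
p=snapshot('top'); save(p,'t7.png'); p2=snapshot('scene'); save(p2,'s7.png'); pw=snapshot('wrist')
for n,P,st in (('t',p,None),('s',p2,None),('w',pw,s)):
  C=cloud(P,st); x,y,z=np.moveaxis(C,2,0)
  for nm,(a,b,c,e,z0,z1) in dict(large=(.45,.56,-.12,-.01,.105,.125),petri=(.46,.57,-.46,-.35,.075,.095),small=(.45,.56,-.22,-.12,.093,.108)).items():
    q=C[(x>a)&(x<b)&(y>c)&(y<e)&(z>z0)&(z<z1)]
    if len(q): print(n,nm,len(q),q.mean(0).round(4),cv2.minEnclosingCircle(q[:,:2].astype(np.float32)))
a=np.hstack([cv2.imread('pics/s7.png')[170:450,160:480],cv2.imread('pics/t7.png')[130:410,150:540]])
cv2.imwrite('pics/v7.png',cv2.resize(a,(800,int(800*280/a.shape[1])),interpolation=cv2.INTER_CUBIC))
E
```

```text
26.425 [ 0.4748 -0.0987  0.2722]
t large 139 [ 0.5105 -0.0718  0.1133] ((0.5067027807235718, -0.0702919289469719), 0.017559347674250603)
t petri 537 [ 0.5145 -0.4071  0.0826] ((0.5144997239112854, -0.4079049527645111), 0.03041684255003929)
t small 11 [ 0.5139 -0.1804  0.1017] ((0.5128742456436157, -0.17970383167266846), 0.008329976350069046)
s large 148 [ 0.5043 -0.0742  0.1116] ((0.504377007484436, -0.07137279957532883), 0.018787410110235214)
s petri 739 [ 0.5114 -0.4095  0.0816] ((0.5126107931137085, -0.4082387089729309), 0.030281389132142067)
s small 147 [ 0.5042 -0.1741  0.0994] ((0.5061856508255005, -0.17137648165225983), 0.016822535544633865)
w large 1618 [ 0.5051 -0.0682  0.1116] ((0.5062492489814758, -0.06779403239488602), 0.01811668463051319)
w petri 254 [ 0.5178 -0.3793  0.0799] ((0.5170137286186218, -0.38252443075180054), 0.014834582805633545)
w small 866 [ 0.5026 -0.1676  0.0992] ((0.5062488913536072, -0.16795814037322998), 0.015536254271864891)
```

View pics/v7.png

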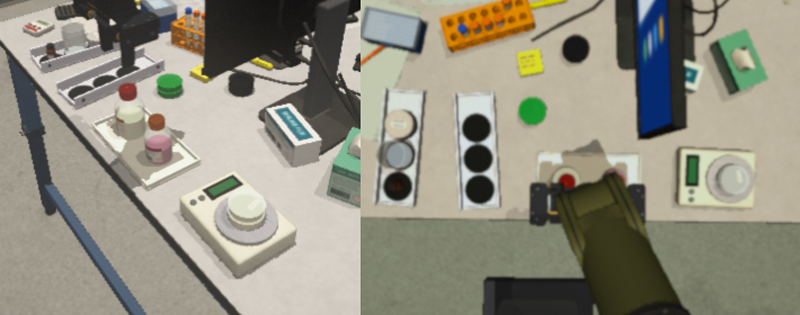

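The disc stands centred on the pan and both bottles are upright in the tray. Now I'll put the large bottle back.

Request:
{"op": "carry_out", "data": {"motion": [-1.6,1.5,0,0,0,0,-1.6,1.5,0,0,0,0,0,0,0,0,0,0,0,0,3,0,0,0,0,0,3,0,0,0,0,0,0,0,0,0,0,0,0,0,0,0]}}

```text
clock: 27.45
tool_pos: [0.5068, -0.0687, 0.2129]
eef_rot: [0.0, 1.0, -0.0, 0.0]
contact_force: [0.9, -0.1, 0.3]
opening: 0.678
```

Request:
{"op": "carry_out", "data": {"motion": [0,0,3,0,0,0,0,0,1.75,0,0,0,0,0,0,0,0,0,0,0,0,0,0,0]}}

```text
clock: 27.95
tool_pos: [0.5074, -0.0681, 0.1659]
eef_rot: [0.0, 1.0, 0.0, 0.001]
contact_force: [-0.1, 0.8, -0.3]
opening: 0.677
```

Request:
{"op": "carry_out", "data": {"motion": [0,0,0,0,0,0,0,0,0,0,0,0,0,0,0,0,0,0,0,0,0,0,0,0,0,0,0,0,0,0,0,0,0,0,0,0], "hand": 2.4, "grip_force": 25}}

```text
clock: 28.7
tool_pos: [0.507, -0.0681, 0.165]
eef_rot: [-0.0, 1.0, -0.0, 0.0]
contact_force: [-0.4, -1.1, 5.5]
opening: 0.392
```

Request:
{"op": "carry_out", "data": {"motion": [0,0,-0.5,0,0,0,0,0,-1.5,0,0,0,0,0,-2.5,0,0,0,0,0,-2.5,0,0,0,0,0,0,0,0,0]}}

```text
clock: 29.32
tool_pos: [0.5077, -0.0679, 0.2365]
eef_rot: [0.0, 1.0, 0.0, 0.002]
contact_force: [0.2, 0.0, -2.7]
opening: 0.394
```

Request:
{"op": "carry_out", "data": {"motion": [-1.05,4.73,0,0,0,0,-1.05,4.73,0,0,0,0,-1.05,4.73,0,0,0,0,-1.05,4.73,0,0,0,0,0,0,0,0,0,0,0,0,0,0,0,0,0,0,0,0,0,0]}}

```text
clock: 30.2
tool_pos: [0.5483, 0.1193, 0.2341]
eef_rot: [0.001, 1.0, -0.001, -0.001]
contact_force: [-0.5, -0.6, -3.3]
opening: 0.394
```

Request:
{"op": "carry_out", "data": {"motion": [0,0,2.5,0,0,0,0,0,2.5,0,0,0,0,0,1,0,0,0,0,0,0,0,0,0,0,0,0,0,0,0]}}

```text
clock: 30.82
tool_pos: [0.5492, 0.1212, 0.1755]
eef_rot: [0.0, 1.0, 0.0, 0.001]
contact_force: [-0.6, -0.1, -2.6]
opening: 0.394
```

Request:
{"op": "carry_out", "data": {"motion": [0,0,0.5,0,0,0,0,0,0.4,0,0,0,0,0,0.1,0,0,0,0,0,0,0,0,0,0,0,0,0,0,0]}}

```text
clock: 31.45
tool_pos: [0.5489, 0.1213, 0.1651]
eef_rot: [-0.0, 1.0, 0.0, 0.0]
contact_force: [-1.8, -0.3, 4.2]
opening: 0.393
```

Request:
{"op": "carry_out", "data": {"motion": [0,0,0,0,0,0,0,0,0,0,0,0,0,0,0,0,0,0,0,0,0,0,0,0,0,0,-3,0,0,0,0,0,-4,0,0,0,0,0,-4,0,0,0,0,0,0,0,0,0], "hand": 6.0}}

```text
clock: 32.45
tool_pos: [0.5502, 0.122, 0.2776]
eef_rot: [0.0, 1.0, 0.001, 0.003]
contact_force: [0.2, 0.9, -1.0]
opening: 0.676
```

Request:
{"op": "carry_out", "data": {"motion": [0.7,-4.85,0,0,0,0,0.7,-4.85,0,0,0,0,0.7,-4.85,0,0,0,0,0.7,-4.85,0,0,0,0,0.7,-4.85,0,0,0,0,0.7,-4.85,0,0,0,0,0,0,0,0,0,0,0,0,0,0,0,0]}}

```text
clock: 33.45
tool_pos: [0.5066, -0.1691, 0.274]
eef_rot: [-0.0, 1.0, 0.001, -0.0]
contact_force: [0.9, 0.8, -0.3]
opening: 0.678
```

Request:
{"op": "carry_out", "data": {"motion": [0,-0.1,4,0,0,0,0,0,4,0,0,0,0,0,0,0,0,0,0,0,0,0,0,0]}}

```text
clock: 33.95
tool_pos: [0.5077, -0.1695, 0.1957]
eef_rot: [-0.001, 1.0, 0.0, 0.001]
contact_force: [0.3, 0.2, 0.2]
opening: 0.68
```

```bash
python3 - <<'E'
from h import *
s=monitor.get_state(); print(s['clock'],s['tool_pos'].round(4))
pw=snapshot('wrist')
C=cloud(pw,s); x,y,z=np.moveaxis(C,2,0)
q=C[(abs(x-.506)<.05)&(abs(y+.17)<.05)&(z>.093)&(z<.108)]; print(len(q),q.mean(0).round(4),cv2.minEnclosingCircle(q[:,:2].astype(np.float32)))
p=snapshot('top'); C=cloud(p); x,y,z=np.moveaxis(C,2,0); q=C[(abs(x-.5485)<.05)&(abs(y-.12)<.05)&(z>.105)&(z<.125)]; print('large top',len(q),q.mean(0).round(4),'start [0.5488 0.1191 0.1133]')
E
```

```text
33.95 [ 0.5077 -0.1695  0.1957]
2268 [ 0.5056 -0.1692  0.0995] ((0.5068987011909485, -0.16917666792869568), 0.015717560425400734)
large top 193 [0.5481 0.1187 0.1132] start [0.5488 0.1191 0.1133]
```

The large bottle is back within 1 mm of its start. Now the small one.

Request:
{"op": "carry_out", "data": {"motion": [0,0,2.5,0,0,0,0,0,1.7,0,0,0,0,0,0,0,0,0,0,0,0,0,0,0]}}

```text
clock: 34.55
tool_pos: [0.5075, -0.1708, 0.1539]
eef_rot: [-0.0, 1.0, -0.0, 0.001]
contact_force: [0.0, 0.6, -0.2]
opening: 0.679
```

Request:
{"op": "carry_out", "data": {"motion": [0,0,0,0,0,0,0,0,0,0,0,0,0,0,0,0,0,0,0,0,0,0,0,0,0,0,0,0,0,0,0,0,0,0,0,0], "hand": 2.0, "grip_force": 20}}

```text
clock: 35.3
tool_pos: [0.5069, -0.1708, 0.1529]
eef_rot: [-0.0, 1.0, -0.0, 0.0]
contact_force: [0.4, -1.1, 3.6]
opening: 0.336
```

Request:
{"op": "carry_out", "data": {"motion": [0,0,-0.5,0,0,0,0,0,-1.5,0,0,0,0,0,-2.5,0,0,0,0,0,-2.5,0,0,0,0,0,0,0,0,0]}}

```text
clock: 35.92
tool_pos: [0.5078, -0.1709, 0.2247]
eef_rot: [0.0, 1.0, -0.0, 0.002]
contact_force: [0.5, 0.6, -1.9]
opening: 0.338
```

Request:
{"op": "carry_out", "data": {"motion": [0.85,4.79,0,0,0,0,0.85,4.79,0,0,0,0,0.85,4.79,0,0,0,0,0,4.79,0,0,0,0,0,4.79,0,0,0,0,0,4.79,0,0,0,0,0,0,0,0,0,0,0,0,0,0,0,0]}}

```text
clock: 36.92
tool_pos: [0.4807, 0.1157, 0.2221]
eef_rot: [-0.0, 1.0, -0.001, -0.001]
contact_force: [-1.1, -0.2, -1.3]
opening: 0.331
```

Request:
{"op": "carry_out", "data": {"motion": [0,0,2.5,0,0,0,0,0,2.5,0,0,0,0,0,1,0,0,0,0,0,0,0,0,0,0,0,0,0,0,0]}}

```text
clock: 37.55
tool_pos: [0.4816, 0.1163, 0.1633]
eef_rot: [0.0, 1.0, 0.0, 0.001]
contact_force: [-0.0, -1.2, -0.8]
opening: 0.338
```

Request:
{"op": "carry_out", "data": {"motion": [0,0,0.5,0,0,0,0,0,0.4,0,0,0,0,0,0.1,0,0,0,0,0,0,0,0,0,0,0,0,0,0,0]}}

```text
clock: 38.17
tool_pos: [0.4812, 0.1166, 0.1529]
eef_rot: [-0.0, 1.0, -0.0, 0.0]
contact_force: [-0.8, -0.2, 3.5]
opening: 0.335
```

Request:
{"op": "carry_out", "data": {"motion": [0,0,0,0,0,0,0,0,0,0,0,0,0,0,0,0,0,0,0,0,0,0,0,0,0,0,-3,0,0,0,0,0,-4,0,0,0,0,0,-4,0,0,0,0,0,-4,0,0,0], "hand": 6.0}}

```text
clock: 39.17
tool_pos: [0.481, 0.1164, 0.304]
eef_rot: [-0.0, 1.0, 0.0, -0.0]
contact_force: [0.3, 0.2, -1.5]
opening: 0.682
```

Request:
{"op": "carry_out", "data": {"motion": [0,-4.5,0,0,0,0,0,-4.5,0,0,0,0,0,-4.5,0,0,0,0,0,-4.5,0,0,0,0,0,-4.5,0,0,0,0,0,0,0,0,0,0,0,0,0,0,0,0,0,0,0,0,0,0]}}

```text
clock: 40.17
tool_pos: [0.4814, -0.1068, 0.3028]
eef_rot: [-0.001, 1.0, 0.0, 0.0]
contact_force: [-0.0, 0.2, 0.6]
opening: 0.68
```

```bash
python3 - <<'E'
from h import *
s=monitor.get_state(); print(s['clock'],s['tool_pos'].round(4),s['contact_force'])
for n in ('top','scene'):
  p=snapshot(n); save(p,n+'9.png'); C9=cloud(p); C0=np.load(f'/tmp/{n}0.npz')['C']
  for nm,(a,b,c,e,z0,z1) in dict(large=(.51,.6,.06,.16,.107,.125),small=(.44,.52,.06,.16,.094,.107),petri=(.46,.57,-.46,-.35,.075,.095),tin=(.58,.66,.25,.32,.033,.045),vial=(.47,.52,.25,.33,.042,.055),beaker=(.52,.59,.25,.33,.07,.085)).items():
    o=[]
    for C in (C0,C9):
      x,y,z=np.moveaxis(C,2,0); q=C[(x>a)&(x<b)&(y>c)&(y<e)&(z>z0)&(z<z1)]; o.append((len(q),q.mean(0).round(4).tolist() if len(q) else None))
    print(n,nm,*o)
a=np.hstack([cv2.imread('pics/scene9.png')[170:450,160:480],cv2.imread('pics/top9.png')[130:410,150:540]])
cv2.imwrite('pics/v9.png',cv2.resize(a,(800,int(800*280/a.shape[1])),interpolation=cv2.INTER_CUBIC))
E
```

```text
40.175 [ 0.4814 -0.1068  0.3028] [-0.01963923  0.23057243  0.55296867]
top large (196, [0.5488, 0.1191, 0.1133]) (190, [0.5481, 0.119, 0.1133])
top small (138, [0.4823, 0.1153, 0.1014]) (146, [0.4813, 0.1166, 0.1015])
top petri (0, None) (540, [0.5146, -0.4069, 0.0827])
top tin (435, [0.6226, 0.2842, 0.036]) (437, [0.623, 0.2842, 0.0359])
top vial (58, [0.492, 0.29, 0.0483]) (59, [0.4923, 0.2898, 0.0486])
top beaker (138, [0.557, 0.2924, 0.0775]) (141, [0.5566, 0.2932, 0.0775])
scene large (99, [0.5469, 0.1157, 0.1122]) (96, [0.5463, 0.1157, 0.1122])
scene small (86, [0.4797, 0.112, 0.0995]) (88, [0.4794, 0.1123, 0.0996])
scene petri (0, None) (734, [0.5116, -0.4093, 0.0816])
scene tin (149, [0.6207, 0.2828, 0.0352]) (120, [0.6187, 0.284, 0.0352])
scene vial (32, [0.4901, 0.2868, 0.0469]) (30, [0.4905, 0.2872, 0.047])
scene beaker (129, [0.5577, 0.2868, 0.075]) (130, [0.5572, 0.2871, 0.0749])
```

View pics/v9.png

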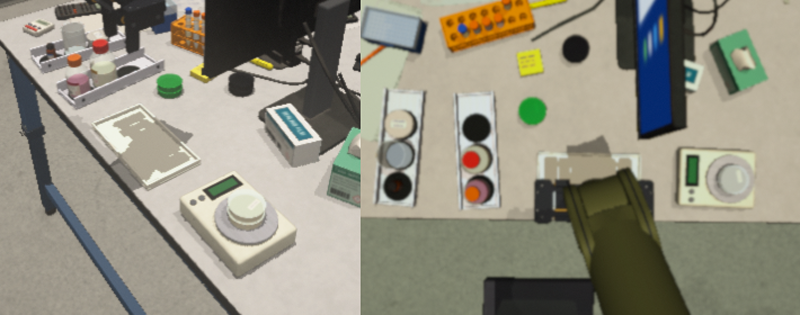

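Both bottles stand on their pads (top crop (472,160) and (475,192)), the disc is on the pan, and the arm is clear.

```bash
python3 -c "
from plant import workorder; print(workorder.finish_job())"
```

```text
the job is handed in; nothing more can be done
None
```

I moved both bottles into the spill tray by their caps, set the petri dishes on the balance pan, then returned each bottle to its own pad and handed the job in at about 40 s of the 128 s allowed.

- **Petri dishes:** they stand on the pan within about 2 mm of its centre. The top of the dishes is 31 mm above the pan, so they sit flat.
- **Bottles:** both stand upright, each within about 2 mm of where it started.
- **Other rack:** the beaker, vial and tin read within about 2.5 mm of their start positions, which is the noise of the measurement.
- **Arm:** it was clear of everything at the end, with TCP height 0.30 m and contact force near zero.

**Disagreements:**
- The wrist and top cameras differed by about 2 mm in y (up to 3 mm for the petri dishes).
- The gripper opening read about 3 mm under the nominal sizes on every grasp, with no slip seen.
- The disc in the other rack looked creamier than the one I moved. I went by the task's rule that the petri dishes stand behind the bottles, and the finder also labelled the other disc as the tin.

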